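# Clamp the chassis and hold its side wall square

### The arm

A 6-joint arm with a two-finger parallel gripper is mounted at the origin on the work surface. World frame = base frame: x ahead of the robot, y to its left, z up, the work surface at z = 0. Lengths are in m, angles in rad, forces in N, time in s.
With the tool pointing down it reaches from about 0.325 to 0.85 m from the base axis. Payload 4.4 kg.
Tool frame: the origin (TCP) lies at the very end of the fingers, on their centre line; the grasp point (between the pads) lies 19 mm behind it; z points along the fingers, y is the direction in which the jaws open and shut (so a half turn about z gives the same grasp; the last joint's range is limited). The gripper opens to 94 mm and grips with 3 to 60 N. Pads are 16 mm wide; open, the fingers measure 119 mm over their backs; the gripper's body (75 mm by 177 mm) begins 78 mm behind the grasp point.
Start: joints at [-1.464, 0.207, 1.542, -0, 1.393, -0.15], TCP at [0.147, -0.556, 0.205] pointing down, gripper open.
Joint ranges: [-2.73, 2.73], [-0.86, 2.22], [0.23, 2.46], [-1.11, 4.25], [0.08, 2.63], [-2.82, 2.82]. Speed limits (rad/s): [2.79, 2.79, 3.14, 3.14, 3.14, 3.14].

### API

Orientations are given as [roll, pitch, yaw] about the fixed x, y, z axes, in that order (R = Rz(yaw) Ry(pitch) Rx(roll)).
In Python, from plant import manip, imaging gives the robot as it stands. The module is installed in compiled form; this text tells all that it offers.
- The arm moves only by the tool carry_out, never from a script. Its argument "moves" is a list of rows, each an object of numbers: "grip": the closure, from -1 (fully open) to 1 (shut); "dx", "dy", "dz": the shift along the world's x, y, z in cm; "spin": the turn about the world's z in degrees. A call has 1 to 8 rows; each row is the pose to reach, as a shift and turn from the pose measured when the call began; what a row does not reach only later rows make up. A row lasts 1/10 s, in which the tool goes at most 50 mm and 8.59 degrees, less where a joint would pass 70% of its speed; a pose out of reach is approached as far as the arm can. A call with a gripper value outside its range is refused whole. The fingers move at their own pace and stop on an object; "grip_force" is the grip in N (left out, the last holds). Time passes only in rows, so rows that repeat a pose let the fingers close. It gives the time, the measured TCP pose, the force and the opening at its end, in the units of the state.
- manip.state(): the state, without advancing time (a new reading comes with each control period).
- imaging.get_image(name): name is "scene" or "side" or "wrist"; returns (picture, depth): 384x512x3 uint8, red, green, blue; 384x512 float32, m along the optical axis (not along the pixel's ray), 0 where there is no reading.
- imaging.camera_info(name): a dict with "intrinsics" (3x3 intrinsics, pixels), "cam_to_world" (4x4, takes a point from camera to world coordinates); the wrist camera has in their place "mount" (4x4, takes a point from camera to tool coordinates, whose origin is the TCP and whose axes are the flange's). Camera axes: x right, y down, z forward; pixel columns grow to the right and rows downward; lengths in m; the calibration is good to about 2 mm. A picture is of the moment at which its call begins: read the wrist's pose just before it. camera_info takes no time and is no camera call.
- manip.sign_off(): hands the job in, once; it reports no verdict.
The state is a dict: "time": time; "joint_positions": joint angles; "qd": joint speeds; "joint_torque": joint torques, N m; "ee_pos": TCP position; "tcp_rot": TCP orientation; "wrist_force": force on the tool from outside, world axes, zero at the start; "ft_torque": the same for the moment, N m; "opening": opening from 0.0 (shut) to 1.0 (fully open).
Only numpy, scipy, OpenCV 4.12 (cv2) and the standard library are available. Lean on these libraries where they do the work, as an engineer would, in place of code of your own. Each camera call takes 0.05 s, during which the arm holds its last target. There are 200 camera calls.

### The job

First swing the hold-down clamp fully down onto the base plate of the instrument chassis. Then pick up the dark L-shaped square by its tall leg, set it on the plate in front of the leaning side wall and press it into the corner, so that its foot lies flat on the plate and its back lies flush against the wall, pushing the wall upright. Finish while still gripping it there and pressing it against both, so that the wall is held square; do not let go, and leave the screwdriver, multimeter, cardboard box and mug alone.

Things in the scene. Friction and masses are not known exactly. Their poses are not given: they have to be found in the camera images.
- corner (a point): Grey chassis base plate fixed to the bench, 110 (x) x 250 (y) x 12 mm. This point is the corner: on the plate's top face (12 mm above the bench), at the middle of the foot of the side wall's front face. z up, x along the wall, -y out over the free part of the plate (150 mm long, where the square goes), +y behind the wall towards the clamp (100 mm of plate).
- side_wall (a joint): Lean in rad of the grey side wall (90 wide along x, 8 thick, 85 mm high, hinged at its foot in the corner): 0 is upright against two fixed brackets behind it, positive leans over the free part of the plate (-y), up to 0.16. Springy: rests near 0.11, takes about 2 N at its top to push upright and leans out again if let go. Its front (-y) face is the one to press.
- clamp (a joint): Angle of the hold-down clamp arm in rad: 0 is fully down with its rubber foot on the plate, positive is swung up (up to 1.0). It has a stiff hinge and stays where it is left; about 3 to 6 N pressed down on the arm 45 mm from the hinge moves it.
- clamp_hinge (a point): Hinge axis of the clamp, 50 mm above the bench, 155 mm behind the corner along the plate's +y. The hinge axis is parallel to the plate's x. The steel arm is 22 mm wide and 10 mm thick, runs 90 mm from the hinge towards the side wall (plate's -y), and when down its top is 6 mm above the hinge axis.
- square: Loose L-shaped square, dark anodised aluminium, 0.27 kg, 30 mm wide (x), standing on its foot. Foot 110 mm long, 14 mm thick; tall leg 14 mm thick, 140 mm high; a diagonal brace between them up to 67 mm. Origin: middle of the outer corner edge, at the underside. z up the back face, back faces +y, foot runs to -y. In the corner its axes are parallel to the plate's and its origin meets the plate's.
- screwdriver: Screwdriver lying on the bench beyond the chassis; leave alone.
- multimeter: Hand-held multimeter lying on the bench, 150 x 78 x 34 mm; leave alone.
- parts_box: Closed cardboard box, 100 x 140 x 60 mm; leave alone.
- mug: White mug, 80 mm across, 90 mm high; leave alone.
- square_grip (a point): Where to grip the square: centre of its tall leg, 118 mm above its underside, 7 mm in from the back face. Grip across the 30 mm width (along the square's x), fingertips more than 90 mm above the underside so that they stay above the 85 mm side wall. Dragging the foot along the plate under load tips the square in the grip: slide it in lightly, then press down.

How it is judged:
By the outcome, as a careful person would: the job done as asked, in the order asked, and still so for the second after the job is handed in, while the arm keeps its last pose, push and grip.
It also fails if it takes over 58 s, if anything falls off the work surface, if the arm or the gripper's body presses on something with over 40 N, if the wrist force passes 120 N, or if a joint passes its speed limit or range.

## Working session

There is one attempt and no reset: what is moved stays moved. The work goes in short steps, Python scripts to look and compute and a tool call to move; the robot and the scene stay as the last step left them, time stands still between calls to the robot, and variables do not carry over. Pictures are saved under pics/ and viewed, about 8 in all and at most 12, crops included, and the job is handed in when it is done.

Besides the shell and the picture viewer there is one more tool, called after "Call:" as name(argument=value, ...) on one line, values as JSON. carry_out: Moves the arm, as the interface text tells. Its arguments: {"type":"object","properties":{"moves":{"type":"array"},"grip_force":{"type":"number"}},"required":["moves"]}

```bash
mkdir -p pics
cat > h.py <<'E'
import numpy as np, cv2
from plant import manip, imaging
def shot(n,f):
    s=manip.state(); p,d=imaging.get_image(n); np.savez('pics/'+f+'.npz',p=p,d=d,pos=s['ee_pos'],rot=s['tcp_rot'])
    cv2.imwrite('pics/'+f+'.png',p[:,:,::-1]); return p,d
def T(n,f):
    i=imaging.camera_info(n); K=np.array(i['intrinsics'])
    if n!='wrist': return K,np.array(i['cam_to_world'])
    from scipy.spatial.transform import Rotation as R
    z=np.load('pics/'+f+'.npz'); M=np.eye(4); M[:3,:3]=R.from_euler('xyz',z['rot']).as_matrix() if z['rot'].size==3 else z['rot']; M[:3,3]=z['pos']
    return K,M@np.array(i['mount'])
def cloud(n,f):
    z=np.load('pics/'+f+'.npz'); K,M=T(n,f); d=z['d']; v,u=np.indices(d.shape)
    P=np.stack([(u-K[0,2])*d/K[0,0],(v-K[1,2])*d/K[1,1],d],-1)@M[:3,:3].T+M[:3,3]; P[d==0]=np.nan; return P,z['p']
E
python3 - <<'E'
from h import *
print(manip.state())
shot('scene','s0'); shot('side','d0')
for n in('scene','side'): print(T(n,''))
print(imaging.camera_info('wrist'))
a=cv2.imread('pics/s0.png');b=cv2.imread('pics/d0.png')
E
```

```text
{'time': 0.0, 'joint_positions': array([-1.46350293e+00,  2.07429677e-01,  1.54294358e+00, -2.80724959e-05,
        1.39352892e+00, -1.50488539e-01]), 'qd': array([-0.00042583,  0.00068707, -0.00055504,  0.0019205 ,  0.00092053,
       -0.00111868]), 'joint_torque': array([ 3.99952332e-04, -3.70877230e+01, -2.81413972e+01,  6.98604947e-02,
        3.61385406e-02, -1.94015111e-04]), 'ee_pos': array([ 0.14648583, -0.55517995,  0.20429028]), 'tcp_rot': array([-3.13930510e+00, -3.18936324e-04,  2.57786550e-01]), 'wrist_force': array([ 0.25031299, -0.36779088, -0.61933912]), 'ft_torque': array([-0.01536607, -0.00494446,  0.02420902]), 'opening': 1.0006935953405414}
(array([[431.65793484,   0.        , 263.22587082],
       [  0.        , 431.65793484, 196.54414654],
       [  0.        ,   0.        ,   1.        ]]), array([[-0.00345142,  0.65754727, -0.75340538,  1.68522452],
       [ 0.99986107,  0.01455548,  0.00812308,  0.09954651],
       [ 0.01630748, -0.75327267, -0.65750616,  1.0725089 ],
       [ 0.        ,  0.        ,  0.        ,  1.        ]]))
(array([[476.5072127 ,   0.  
[... 193 characters left out ...]
  [-0.72386836,  0.49887769, -0.4765875 ,  0.74957896],
       [-0.00529596, -0.69476584, -0.7192165 ,  1.044282  ],
       [ 0.        ,  0.        ,  0.        ,  1.        ]]))
{'intrinsics': array([[269.79971973,   0.        , 259.48808942],
       [  0.        , 269.79971973, 192.08184001],
       [  0.        ,   0.        ,   1.        ]]), 'mount': array([[-1.12893950e-03, -9.72504440e-01, -2.32881600e-01,
         6.80312179e-02],
       [ 9.99999313e-01, -1.17116383e-03,  4.30403185e-05,
         5.19891473e-05],
       [-3.14599407e-04, -2.32881391e-01,  9.72505094e-01,
        -1.78585605e-01],
       [ 0.00000000e+00,  0.00000000e+00,  0.00000000e+00,
         1.00000000e+00]])}
```

View pics/s0.png

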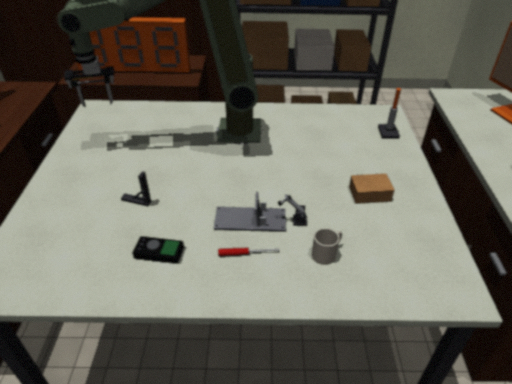

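View pics/d0.png

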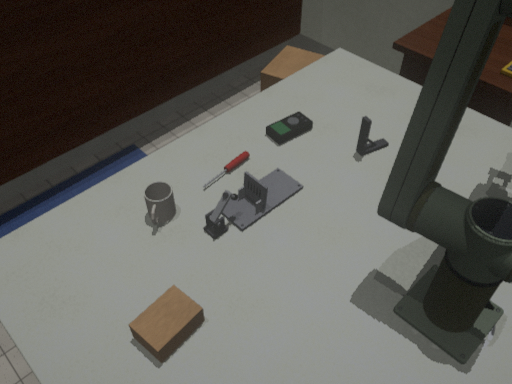

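The scene view shows the square near (143,190), the plate over (215–287, 207–230), the wall at (259,208), the clamp at (293,208), the multimeter at (158,250), the screwdriver at (248,252) and the mug at (325,245). The side view agrees: plate (262,198), clamp (217,215), square (368,140). Next I'll measure from depth.

Run:
```python
from h import *
for n,f,roi in(('scene','s0',(110,165,320,240)),('side','d0',(195,110,400,245))):
    P,p=cloud(n,f); x0,y0,x1,y1=roi
    Q=P[y0:y1,x0:x1].reshape(-1,3); c=p[y0:y1,x0:x1].reshape(-1,3)
    for nm,m in(('plate',(Q[:,2]>.007)&(Q[:,2]<.017)&(abs(Q[:,1])<.3)&(c.mean(1)<140)&(c[:,0]<1.3*c[:,2])),('high',(Q[:,2]>.03)&(Q[:,1]>-.05)&(Q[:,0]<.65)),('sq',(Q[:,2]>.02)&(Q[:,1]<-.12)&(Q[:,0]<.6))):
        q=Q[m]; 
        if len(q)<5: print(n,nm,len(q));continue
        print(n,nm,len(q),cv2.minAreaRect(q[:,:2].astype(np.float32)),q.min(0).round(3),q.max(0).round(3))
a=cv2.imread('pics/s0.png'); b=cv2.imread('pics/d0.png')
A=cv2.resize(a[160:240,110:320],None,fx=3.8,fy=3.8,interpolation=3); B=cv2.resize(b[105:245,195:405],None,fx=2.5,fy=2.5,interpolation=3)
B=cv2.copyMakeBorder(B[:600-A.shape[0]],0,0,0,A.shape[1]-B.shape[1],0)
cv2.imwrite('pics/c0.png',cv2.convertScaleAbs(np.vstack([A,B[:290]]),alpha=1.6,beta=15))
```

```text
scene plate 1444 ((0.5839118957519531, -0.01507425308227539), (0.5642646551132202, 0.11906193196773529), 89.28675079345703) [ 0.521 -0.296  0.007] [0.644 0.267 0.017]
scene high 455 ((0.5883705019950867, 0.17114001512527466), (0.17465120553970337, 0.10011173039674759), 87.32130432128906) [0.534 0.084 0.03 ] [0.635 0.259 0.122]
scene sq 263 ((0.49001097679138184, -0.3504900336265564), (0.10687395185232162, 0.040896736085414886), 66.90579986572266) [ 0.488 -0.408  0.02 ] [ 0.529 -0.3    0.144]
side plate 1962 ((0.7079869508743286, -0.07859352231025696), (0.5660601854324341, 0.5280325412750244), 68.91012573242188) [ 0.36  -0.293  0.007] [0.977 0.266 0.017]
side high 1991 ((0.3883211016654968, 0.1551523208618164), (0.4760581851005554, 0.18110589683055878), 3.683485269546509) [0.155 0.053 0.03 ] [0.631 0.258 0.424]
side sq 359 ((0.4885205626487732, -0.3551737070083618), (0.10932216048240662, 0.03658754751086235), 68.39500427246094) [ 0.469 -0.411  0.02 ] [ 0.524 -0.299  0.145]
```

View pics/c0.png

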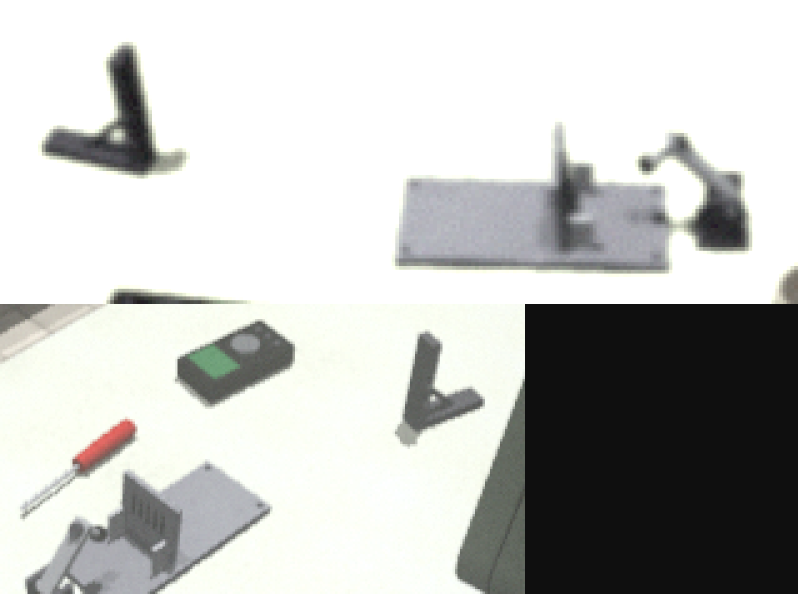

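Run:
```python
from h import *
K,M=T('scene','')
for u,v in((410,179),(664,184),(667,264),(398,261)):
    r=M[:3,:3]@np.linalg.inv(K)@[u/3.8+110,v/3.8+160,1]; s=(.012-M[2,3])/r[2]; print((M[:3,3]+s*r).round(4))
for n,f,roi in(('scene','s0',(110,165,320,240)),('side','d0',(195,110,400,245))):
    P,p=cloud(n,f); x0,y0,x1,y1=roi
    Q=P[y0:y1,x0:x1].reshape(-1,3); c=p[y0:y1,x0:x1].reshape(-1,3)
    q=Q[(Q[:,2]>.09)&(Q[:,1]<-.12)&(Q[:,0]<.6)]; print(n,'leg',len(q),q.mean(0),q.min(0),q.max(0),cv2.minAreaRect(q[:,:2].astype(np.float32)))
    q=Q[(Q[:,2]>.135)&(Q[:,1]<-.12)&(Q[:,0]<.6)]; print(n,'legtop',len(q),q.mean(0))
    q=Q[(Q[:,2]>.009)&(Q[:,2]<.02)&(Q[:,1]<-.28)&(c.mean(1)<90)&(Q[:,0]<.6)]; print(n,'foot',len(q),cv2.minAreaRect(q[:,:2].astype(np.float32)))
    q=Q[(Q[:,2]>.03)&(Q[:,1]>-.05)&(Q[:,1]<.13)&(Q[:,0]<.65)&(Q[:,0]>.5)]; print('wall',q.min(0),q.max(0),q[q[:,2]>.085].mean(0))
    q=Q[(Q[:,2]>.04)&(Q[:,1]>.14)&(Q[:,0]<.65)&(Q[:,0]>.5)]; print('clamp',q.min(0),q.max(0));
    for z in(.05,.065,.08,.095,.11): 
        k=q[abs(q[:,2]-z)<.008]; print(z,len(k),k.mean(0).round(3))
```

```text
[ 0.5319 -0.0515  0.012 ]
[0.5338 0.1909 0.012 ]
[0.6406 0.19   0.012 ]
[ 0.6416 -0.0533  0.012 ]
scene leg 117 [ 0.51070119 -0.31057728  0.1199245 ] [ 0.487906   -0.32316521  0.09010554] [ 0.52563857 -0.30131543  0.14431889] ((0.50518798828125, -0.3123466968536377), (0.018441587686538696, 0.03783674165606499), 76.49143981933594)
scene legtop 31 [ 0.50754744 -0.31194011  0.13978794]
scene foot 143 ((0.49536722898483276, -0.35644009709358215), (0.11102846264839172, 0.030937444418668747), 74.8691635131836)
wall [0.53428825 0.08371021 0.03005043] [0.63474998 0.12247661 0.10326124] [0.59232771 0.08813802 0.09689696]
clamp [0.56588111 0.16205089 0.04019568] [0.61447523 0.25866556 0.12247614]
0.05 50 [0.598 0.243 0.051]
0.065 59 [0.593 0.242 0.063]
0.08 34 [0.592 0.209 0.082]
0.095 52 [0.59  0.193 0.095]
0.11 35 [0.59  0.195 0.112]
side leg 157 [ 0.50336153 -0.31048247  0.12069682] [ 0.48975936 -0.3269344   0.09043858] [ 0.52283442 -0.29935527  0.14512882] ((0.5047284960746765, -0.3134836256504059), (0.019801268354058266, 0.03497130423784256), 72.37621307373047)
side legtop 44 [ 0.50425958 -0.31245479  0.1407295 ]
side foot 159 ((0.49081963300704956, -0.35810336470603943), (0.11148680001497269, 0.0336424894630909), 74.95092010498047)
wall [0.5374814  0.07954853 0.03010439] [0.63124024 0.12067152 0.10355141] [0.58122341 0.08752626 0.094345  ]
clamp [0.55971649 0.15608307 0.04001326] [0.60971372 0.25792046 0.12338776]
0.05 75 [0.578 0.246 0.052]
0.065 124 [0.584 0.239 0.063]
0.08 82 [0.584 0.215 0.08 ]
0.095 89 [0.583 0.197 0.094]
0.11 64 [0.583 0.197 0.111]
```

Plate: yaw about −0.5°, corner about (0.587, 0.094). The clamp hinge is about (0.587, 0.249, 0.05), with the arm up about 0.8 rad. Square: yaw about −15°, leg at (0.5045, −0.3125). All of these fit the stated sizes. I'll move above the clamp.

Call:
carry_out(moves=[{"dx": 2.5,"dy": 4,"dz": 3,"spin": 8,"grip": 1},{"dx": 5,"dy": 8,"dz": 5,"spin": 16,"grip": 1},{"dx": 7.5,"dy": 12,"dz": 6,"spin": 24,"grip": 1},{"dx": 10,"dy": 16,"dz": 6,"spin": 32,"grip": 1},{"dx": 12.5,"dy": 20,"dz": 6,"spin": 40,"grip": 1},{"dx": 15,"dy": 24,"dz": 6,"spin": 48,"grip": 1},{"dx": 17.5,"dy": 28,"dz": 6,"spin": 56,"grip": 1},{"dx": 20,"dy": 32,"dz": 6,"spin": 64,"grip": 1}])

```text
time: 0.9
ee_pos: [0.3469, -0.2333, 0.2641]
tcp_rot: [-3.14, -0.0, 1.38]
wrist_force: [0.3, -0.5, 0.3]
opening: 0.358
```

Call:
carry_out(moves=[{"dx": 3,"dy": 4,"dz": 0,"spin": 6,"grip": 1},{"dx": 6,"dy": 8,"spin": 11,"grip": 1},{"dx": 9,"dy": 12,"spin": 11,"grip": 1},{"dx": 12,"dy": 16,"spin": 11,"grip": 1},{"dx": 15,"dy": 20,"spin": 11,"grip": 1},{"dx": 18,"dy": 24,"spin": 11,"grip": 1},{"dx": 21,"dy": 28,"spin": 11,"grip": 1},{"dx": 23,"dy": 32,"spin": 11,"grip": 1}])

```text
invalid input at $.moves[1]: expected keys grip, dx, dy, dz, spin
```

Call:
carry_out(moves=[{"dx": 3,"dy": 4,"dz": 0,"spin": 6,"grip": 1},{"dx": 6,"dy": 8,"dz": 0,"spin": 10,"grip": 1},{"dx": 9,"dy": 12,"dz": 0,"spin": 10,"grip": 1},{"dx": 12,"dy": 16,"dz": 0,"spin": 10,"grip": 1},{"dx": 15,"dy": 20,"dz": 0,"spin": 10,"grip": 1},{"dx": 18,"dy": 24,"dz": 0,"spin": 10,"grip": 1},{"dx": 21,"dy": 28,"dz": 0,"spin": 10,"grip": 1},{"dx": 23.5,"dy": 32,"dz": 0,"spin": 10,"grip": 1}])

```text
time: 1.7
ee_pos: [0.5827, 0.0885, 0.2635]
tcp_rot: [-3.139, -0.0, 1.555]
wrist_force: [0.3, -1.1, -0.4]
opening: 0.005
```

Call:
carry_out(moves=[{"dx": 0,"dy": 4.5,"dz": 2,"spin": 0,"grip": 1},{"dx": 0,"dy": 9,"dz": 2,"spin": 0,"grip": 1},{"dx": 0,"dy": 11,"dz": 2,"spin": 0,"grip": 1},{"dx": 0,"dy": 11,"dz": 2,"spin": 0,"grip": 1},{"dx": 0,"dy": 11,"dz": 2,"spin": 0,"grip": 1}])

```text
time: 2.2
ee_pos: [0.5823, 0.1984, 0.2826]
tcp_rot: [-3.137, 0.001, 1.556]
wrist_force: [0.4, -0.6, 0.3]
opening: 0.001
```

Run:
```python
from h import *
s=manip.state(); print(s['time'],s['ee_pos'],s['tcp_rot'],s['wrist_force'])
p,d=shot('wrist','w1'); cv2.imwrite('pics/w1b.png',cv2.convertScaleAbs(cv2.resize(p[:,:,::-1],None,fx=1.5,fy=1.5),alpha=1.5))
P,p=cloud('wrist','w1'); Q=P.reshape(-1,3)
q=Q[(Q[:,2]>.04)&(Q[:,2]<.14)&(Q[:,1]>.14)&(Q[:,1]<.27)&(abs(Q[:,0]-.587)<.04)]
for y in np.arange(.15,.27,.01):
    k=q[abs(q[:,1]-y)<.005]
    if len(k): print(y.round(3),len(k),k.min(0).round(3),k.max(0).round(3))
q=Q[abs(Q[:,2]-.012)<.005]; q=q[(abs(q[:,0]-.587)<.07)&(q[:,1]<.2)]; print(cv2.minAreaRect(q[:,:2].astype(np.float32)))
q=Q[(Q[:,2]>.085)&(Q[:,2]<.105)&(abs(Q[:,1]-.09)<.03)&(abs(Q[:,0]-.587)<.06)]; print('walltop',q.min(0),q.max(0),cv2.minAreaRect(q[:,:2].astype(np.float32)))
```

```text
2.2 [0.58225074 0.19839728 0.28264133] [-3.13747588e+00  9.59412023e-04  1.55569299e+00] [ 0.41306201 -0.60813566  0.26771543]
0.16 44 [0.578 0.156 0.084] [0.594 0.165 0.094]
0.17 76 [0.578 0.165 0.084] [0.595 0.175 0.098]
0.18 54 [0.576 0.176 0.098] [0.597 0.185 0.119]
0.19 129 [0.576 0.185 0.108] [0.598 0.195 0.12 ]
0.2 162 [0.576 0.195 0.096] [0.598 0.205 0.12 ]
0.21 138 [0.576 0.205 0.088] [0.597 0.215 0.101]
0.22 141 [0.567 0.215 0.05 ] [0.609 0.225 0.09 ]
0.23 188 [0.567 0.225 0.046] [0.609 0.235 0.079]
0.24 216 [0.564 0.235 0.043] [0.612 0.245 0.069]
0.25 157 [0.564 0.245 0.04 ] [0.612 0.255 0.061]
0.26 5 [0.569 0.255 0.04 ] [0.607 0.256 0.046]
((0.5844746828079224, 0.06487707793712616), (0.24789322912693024, 0.1100088506937027), 88.94841003417969)Traceback (most recent call last):
  File "<stdin>", line 10, in <module>
    return umr_minimum(a, axis, None, out, keepdims, initial, where)
ValueError: zero-size array to reduction operation minimum which has no identity
```

View pics/w1b.png

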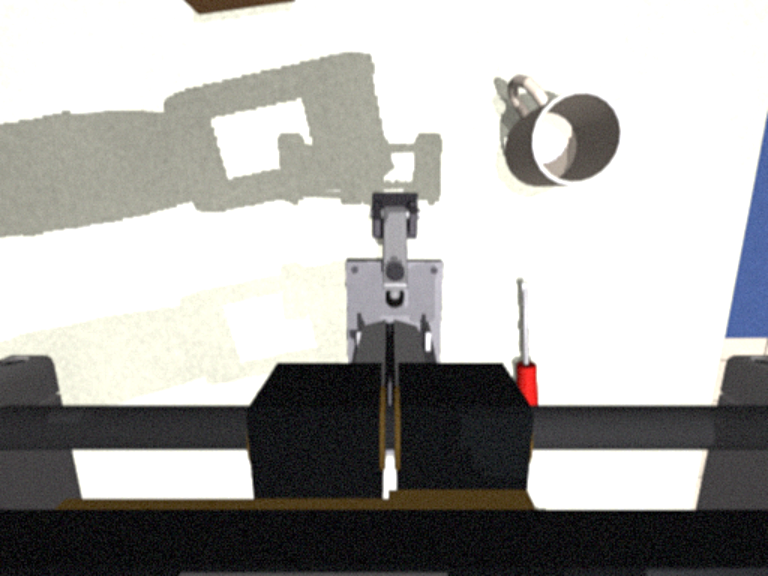

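The view shows the clamp arm centred near x = 0.587, with the screw knob at (395,270) px and the hinge at (395,215). The mug at (560,140) is clear. I'll press straight down at y ≈ 0.204.

Call:
carry_out(moves=[{"dx": 0.4,"dy": 0.6,"dz": -4,"spin": 0,"grip": 1},{"dx": 0.4,"dy": 0.6,"dz": -8,"spin": 0,"grip": 1},{"dx": 0.4,"dy": 0.6,"dz": -12,"spin": 0,"grip": 1},{"dx": 0.4,"dy": 0.6,"dz": -15,"spin": 0,"grip": 1},{"dx": 0.4,"dy": 0.6,"dz": -16.5,"spin": 0,"grip": 1},{"dx": 0.4,"dy": 0.6,"dz": -17.5,"spin": 0,"grip": 1},{"dx": 0.4,"dy": 0.6,"dz": -18.5,"spin": 0,"grip": 1},{"dx": 0.4,"dy": 0.6,"dz": -19.3,"spin": 0,"grip": 1}])

```text
time: 3.05
ee_pos: [0.5884, 0.2036, 0.0915]
tcp_rot: [3.141, 0.0, 1.554]
wrist_force: [-0.6, -0.7, 3.4]
opening: 0.006
```

Call:
carry_out(moves=[{"dx": 0,"dy": 0,"dz": -1,"spin": 0,"grip": 1},{"dx": 0,"dy": 0,"dz": -2,"spin": 0,"grip": 1},{"dx": 0,"dy": 0,"dz": -2.7,"spin": 0,"grip": 1},{"dx": 0,"dy": 0,"dz": -3.1,"spin": 0,"grip": 1},{"dx": 0,"dy": 0,"dz": -3.3,"spin": 0,"grip": 1},{"dx": 0,"dy": 0,"dz": -3.3,"spin": 0,"grip": 1}])

```text
time: 3.65
ee_pos: [0.5878, 0.2037, 0.0577]
tcp_rot: [-3.141, -0.0, 1.554]
wrist_force: [-0.5, -0.4, -0.4]
opening: 0.003
```

Call:
carry_out(moves=[{"dx": 0,"dy": 0,"dz": -0.2,"spin": 0,"grip": 1},{"dx": 0,"dy": 0,"dz": -0.3,"spin": 0,"grip": 1},{"dx": 0,"dy": 0,"dz": -0.4,"spin": 0,"grip": 1},{"dx": 0,"dy": 0,"dz": -0.4,"spin": 0,"grip": 1}])

```text
time: 4.05
ee_pos: [0.5879, 0.2036, 0.0561]
tcp_rot: [-3.14, 0.0, 1.554]
wrist_force: [-4.7, -3.2, 12.4]
opening: 0.005
```

Call:
carry_out(moves=[{"dx": 0,"dy": 0,"dz": -0.3,"spin": 0,"grip": 1},{"dx": 0,"dy": 0,"dz": -0.3,"spin": 0,"grip": 1},{"dx": 0,"dy": 0,"dz": 2,"spin": 0,"grip": 1},{"dx": 0,"dy": 0,"dz": 7,"spin": 0,"grip": 1},{"dx": 0,"dy": 0,"dz": 12,"spin": 0,"grip": 1},{"dx": 0,"dy": -3,"dz": 16,"spin": 0,"grip": 1},{"dx": -1,"dy": -7,"dz": 20,"spin": 0,"grip": 0},{"dx": -2,"dy": -12,"dz": 20,"spin": 0,"grip": -1}])

```text
time: 4.85
ee_pos: [0.5717, 0.091, 0.2614]
tcp_rot: [3.133, -0.001, 1.558]
wrist_force: [0.7, -0.6, 0.5]
opening: 0.141
```

Call:
carry_out(moves=[{"dx": -1,"dy": -5,"dz": 0,"spin": -4,"grip": -1},{"dx": -2,"dy": -10,"dz": 0,"spin": -8,"grip": -1},{"dx": -3,"dy": -15,"dz": 0,"spin": -14,"grip": -1},{"dx": -4,"dy": -20,"dz": 0,"spin": -14,"grip": -1},{"dx": -5,"dy": -25,"dz": 0,"spin": -14,"grip": -1},{"dx": -6,"dy": -30,"dz": 0,"spin": -14,"grip": -1},{"dx": -6,"dy": -35,"dz": 0,"spin": -14,"grip": -1},{"dx": -6,"dy": -39,"dz": 0,"spin": -14,"grip": -1}])

```text
time: 5.65
ee_pos: [0.5109, -0.3005, 0.2609]
tcp_rot: [3.133, -0.003, 1.313]
wrist_force: [1.2, -0.3, -0.2]
opening: 0.817
```

Run:
```python
from h import *
s=manip.state(); print(s['time'],s['ee_pos'],s['tcp_rot'],s['wrist_force'])
shot('wrist','w2'); shot('scene','s2'); shot('side','d2')
for n,f in(('wrist','w2'),('scene','s2'),('side','d2')):
    P,p=cloud(n,f); Q=P.reshape(-1,3); c=p.reshape(-1,3); xy=abs(Q[:,0]-.5)+abs(Q[:,1]+.33)<.15
    q=Q[xy&(Q[:,2]>.125)&(Q[:,2]<.15)&(c.mean(1)<110)]; 
    if len(q)>5: print(n,'legtop',len(q),q.mean(0),cv2.minAreaRect(q[:,:2].astype(np.float32)))
    q=Q[xy&(Q[:,2]>.008)&(Q[:,2]<.022)&(c.mean(1)<90)]
    if len(q)>5: print(n,'foot',len(q),q[:,:2].mean(0),cv2.minAreaRect(q[:,:2].astype(np.float32)))
    q=Q[(Q[:,2]>.03)&(Q[:,1]>.14)&(Q[:,1]<.27)&(abs(Q[:,0]-.587)<.05)]
    if len(q)>5: print(n,'clamp',q.min(0).round(3),q.max(0).round(3))
    q=Q[(Q[:,2]>.09)&(Q[:,2]<.105)&(Q[:,1]>.06)&(Q[:,1]<.12)&(abs(Q[:,0]-.587)<.06)]
    if len(q)>5: print(n,'walltop',q.min(0).round(3),q.max(0).round(3),q.mean(0).round(3),cv2.fitLine(q[:,:2].astype(np.float32),2,0,.01,.01).T)
w=cv2.imread('pics/w2.png');a=cv2.imread('pics/s2.png')[175:240,205:320]
a=cv2.resize(a,(512,290)); cv2.imwrite('pics/c2.png',cv2.convertScaleAbs(np.vstack([w[:310],a]),alpha=1.5))
```

```text
5.65 [ 0.51092068 -0.30045294  0.2608585 ] [ 3.13308551e+00 -2.87090643e-03  1.31253772e+00] [ 1.15161769 -0.29332454 -0.15567304]
wrist legtop 350 [ 0.50745909 -0.3141991   0.13806535] ((0.5072391033172607, -0.31532570719718933), (0.01404561847448349, 0.02802222967147827), 73.20256042480469)
wrist foot 538 [ 0.48606297 -0.38417356] ((0.49282529950141907, -0.36135658621788025), (0.10997476428747177, 0.028251102194190025), 74.43067169189453)
scene legtop 44 [ 0.51008292 -0.31087967  0.13583592] ((0.5075429081916809, -0.31108158826828003), (0.014161692932248116, 0.0296823401004076), 74.66431427001953)
scene foot 156 [ 0.49652425 -0.36010722] ((0.4920615255832672, -0.35588961839675903), (0.11005620658397675, 0.038535669445991516), 74.98273468017578)
scene clamp [0.564 0.16  0.03 ] [0.614 0.259 0.066]
scene walltop [0.542 0.084 0.09 ] [0.634 0.094 0.102] [0.592 0.088 0.098] [[ 0.9998048  -0.01975844  0.5924982   0.08792164]]
side legtop 59 [ 0.50358126 -0.3100692   0.13685602] ((0.5053477883338928, -0.3115369975566864), (0.016836248338222504, 0.03252330794930458), 83.5118179321289)
side foot 188 [ 0.48658199 -0.35735379] ((0.49067801237106323, -0.3575308322906494), (0.11028239130973816, 0.03127607703208923), 73.22254943847656)
side clamp [0.56  0.154 0.03 ] [0.61  0.258 0.067]
side walltop [0.538 0.079 0.09 ] [0.627 0.094 0.103] [0.582 0.087 0.096] [[ 0.9999503  -0.00997226  0.582492    0.08707608]]
```

View pics/c2.png

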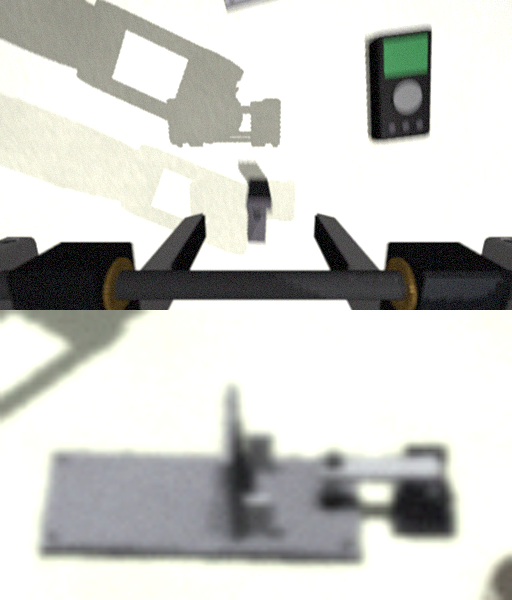

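The clamp arm is horizontal at about (390,465) px in the lower crop, top about 57–66 mm. The square stands at (257,195), between the jaws in heading. I'll descend and grip.

Call:
carry_out(moves=[{"dx": -0.4,"dy": -1.3,"dz": -3,"spin": -0.5,"grip": -1},{"dx": -0.4,"dy": -1.3,"dz": -6,"spin": -0.5,"grip": -1},{"dx": -0.4,"dy": -1.3,"dz": -9,"spin": -0.5,"grip": -1},{"dx": -0.4,"dy": -1.3,"dz": -12,"spin": -0.5,"grip": -1},{"dx": -0.4,"dy": -1.3,"dz": -14.5,"spin": -0.5,"grip": -1},{"dx": -0.4,"dy": -1.3,"dz": -16.1,"spin": -0.5,"grip": -1},{"dx": -0.4,"dy": -1.3,"dz": -16.1,"spin": -0.5,"grip": -1},{"dx": -0.4,"dy": -1.3,"dz": -16.1,"spin": -0.5,"grip": -1}])

```text
time: 6.6
ee_pos: [0.5072, -0.3121, 0.0992]
tcp_rot: [3.135, -0.004, 1.302]
wrist_force: [0.0, 0.7, 0.2]
opening: 1.004
```

Call:
carry_out(moves=[{"dx": 0,"dy": 0,"dz": 0,"spin": 0,"grip": 1},{"dx": 0,"dy": 0,"dz": 0,"spin": 0,"grip": 1},{"dx": 0,"dy": 0,"dz": 0,"spin": 0,"grip": 1},{"dx": 0,"dy": 0,"dz": 0,"spin": 0,"grip": 1},{"dx": 0,"dy": 0,"dz": 0,"spin": 0,"grip": 1},{"dx": 0,"dy": 0,"dz": 0,"spin": 0,"grip": 1},{"dx": 0,"dy": 0,"dz": 0,"spin": 0,"grip": 1},{"dx": 0,"dy": 0,"dz": 0,"spin": 0,"grip": 1}], grip_force=50)

```text
time: 7.4
ee_pos: [0.5072, -0.3121, 0.0991]
tcp_rot: [3.135, -0.004, 1.302]
wrist_force: [0.4, -0.8, -0.1]
opening: 0.356
```

Call:
carry_out(moves=[{"dx": 0,"dy": 0,"dz": 0,"spin": 0,"grip": 1},{"dx": 0,"dy": 0,"dz": 0,"spin": 0,"grip": 1},{"dx": 0,"dy": 0,"dz": 0,"spin": 0,"grip": 1},{"dx": 0,"dy": 0,"dz": 1,"spin": 0,"grip": 1},{"dx": 0,"dy": 0,"dz": 3,"spin": 0,"grip": 1},{"dx": 0,"dy": 0,"dz": 6,"spin": 0,"grip": 1},{"dx": 0,"dy": 0,"dz": 6,"spin": 0,"grip": 1},{"dx": 0,"dy": 0,"dz": 6,"spin": 0,"grip": 1}], grip_force=50)

```text
time: 8.2
ee_pos: [0.5074, -0.3122, 0.1593]
tcp_rot: [3.134, -0.004, 1.302]
wrist_force: [-0.1, 0.7, -4.0]
opening: 0.315
```

Lifted: opening 0.315 matches the 30 mm leg. Now I'll carry it to just in front of the wall.

Call:
carry_out(moves=[{"dx": 1,"dy": 4.5,"dz": 0.3,"spin": 2,"grip": 1},{"dx": 2,"dy": 9,"dz": 0.3,"spin": 5,"grip": 1},{"dx": 3,"dy": 13.5,"dz": 0.3,"spin": 8,"grip": 1},{"dx": 4,"dy": 18,"dz": 0.3,"spin": 11,"grip": 1},{"dx": 5,"dy": 22.5,"dz": 0.3,"spin": 14,"grip": 1},{"dx": 6.5,"dy": 27,"dz": 0.3,"spin": 14.4,"grip": 1},{"dx": 7.9,"dy": 31,"dz": 0.3,"spin": 14.4,"grip": 1},{"dx": 7.9,"dy": 34,"dz": 0.3,"spin": 14.4,"grip": 1}], grip_force=60)

```text
time: 9.0
ee_pos: [0.586, 0.0308, 0.1599]
tcp_rot: [3.136, -0.005, 1.555]
wrist_force: [-0.4, -0.0, -3.3]
opening: 0.318
```

Call:
carry_out(moves=[{"dx": 0,"dy": 1,"dz": 0,"spin": 0,"grip": 1},{"dx": 0,"dy": 2,"dz": -1,"spin": 0,"grip": 1},{"dx": 0,"dy": 3,"dz": -2,"spin": 0,"grip": 1},{"dx": 0,"dy": 3,"dz": -3,"spin": 0,"grip": 1},{"dx": 0,"dy": 3,"dz": -3,"spin": 0,"grip": 1},{"dx": 0,"dy": 3,"dz": -3,"spin": 0,"grip": 1}])

```text
time: 9.6
ee_pos: [0.5856, 0.0596, 0.1291]
tcp_rot: [3.138, -0.005, 1.553]
wrist_force: [0.5, 0.1, -3.7]
opening: 0.315
```

Run:
```python
from h import *
s=manip.state(); print(s['time'],s['ee_pos'],s['tcp_rot'],s['wrist_force'],s['ft_torque'])
for n,f in(('wrist','w3'),('scene','s3'),('side','d3')):
    shot(n,f); P,p=cloud(n,f); Q=P.reshape(-1,3); c=p.reshape(-1,3); near=abs(Q[:,0]-.587)<.058
    def L(nm,m):
        q=Q[m&near]
        if len(q)>8: print(n,nm,len(q),q.min(0).round(4),q.max(0).round(4),q.mean(0).round(4),cv2.minAreaRect(q[:,:2].astype(np.float32)))
    L('wall',(Q[:,2]>.09)&(Q[:,2]<.105)&(Q[:,1]>.077)&(Q[:,1]<.12)&(c.mean(1)>0))
    L('foottop',(Q[:,2]>.035)&(Q[:,2]<.05)&(Q[:,1]>-.06)&(Q[:,1]<.04)&(c.mean(1)<70))
    L('leg',(Q[:,2]>.10)&(Q[:,2]<.17)&(Q[:,1]>.0)&(Q[:,1]<.075)&(c.mean(1)<90)&(abs(Q[:,0]-.587)<.02))
a=cv2.imread('pics/s3.png')[150:240,190:320]; b=cv2.imread('pics/d3.png')[130:245,185:325]
cv2.imwrite('pics/c3.png',cv2.convertScaleAbs(np.hstack([cv2.resize(a,(400,277),interpolation=3),cv2.resize(b,(337,277),interpolation=3)]),alpha=1.6))
cv2.imwrite('pics/c3.png',cv2.convertScaleAbs(np.vstack([cv2.resize(a,(433,300),interpolation=3),cv2.copyMakeBorder(cv2.resize(b,(365,300),interpolation=3),0,0,0,68,0)]),alpha=1.6))
```

```text
9.6 [0.58559403 0.05961285 0.12908942] [ 3.13790654 -0.00461066  1.55347866] [ 0.54703911  0.05006088 -3.68288144] [ 0.0599076  -0.10437328  0.0512183 ]
wrist wall 1293 [0.5399 0.0803 0.09  ] [0.6299 0.0903 0.0984] [0.5846 0.0857 0.0958] ((0.5849330425262451, 0.08534286171197891), (0.008485821075737476, 0.08996507525444031), 88.8529281616211)
wrist foottop 16 [ 0.5696 -0.0214  0.0421] [ 0.5815 -0.0195  0.0448] [ 0.5752 -0.0205  0.0436] ((0.5755197405815125, -0.0204547680914402), (0.011954762041568756, 0.0017744936048984528), 1.2318198680877686)
wrist leg 3113 [0.5671 0.0488 0.1002] [0.6069 0.0698 0.17  ] [0.5865 0.0617 0.1518] ((0.5868206024169922, 0.05915577709674835), (0.02062063105404377, 0.03987083584070206), 89.0190200805664)
scene wall 51 [0.5368 0.0837 0.0912] [0.6324 0.0934 0.1026] [0.5921 0.088  0.0969] ((0.5846506953239441, 0.0881083682179451), (0.008446290157735348, 0.09554063528776169), 88.46232604980469)
scene foottop 171 [ 0.5689 -0.0439  0.0351] [0.606  0.0391 0.0491] [ 0.5899 -0.002   0.0442] ((0.5872219800949097, -0.0021140463650226593), (0.08306077122688293, 0.03685130551457405), 88.5059814453125)
scene leg 29 [0.5911 0.0498 0.1009] [0.6064 0.0638 0.1292] [0.6008 0.0584 0.1137] ((0.5995280742645264, 0.055726371705532074), (0.018359102308750153, 0.009094158187508583), 61.36989974975586)
side wall 110 [0.5377 0.0783 0.0901] [0.6278 0.0927 0.1015] [0.5818 0.0867 0.0964] ((0.5827807188034058, 0.08521895110607147), (0.09006158262491226, 0.014237599447369576), 0.9130120873451233)
side foottop 111 [ 0.5672 -0.0412  0.0359] [0.5974 0.0398 0.0498] [0.5759 0.0076 0.0444] ((0.5823309421539307, -0.0009379386901855469), (0.08101391047239304, 0.029349688440561295), 88.79071807861328)
side leg 175 [0.5671 0.0508 0.1001] [0.6062 0.0722 0.1694] [0.5874 0.0629 0.1355] ((0.5872155427932739, 0.06149187311530113), (0.039110977202653885, 0.01962156407535076), 3.8130593299865723)
```

View pics/c3.png

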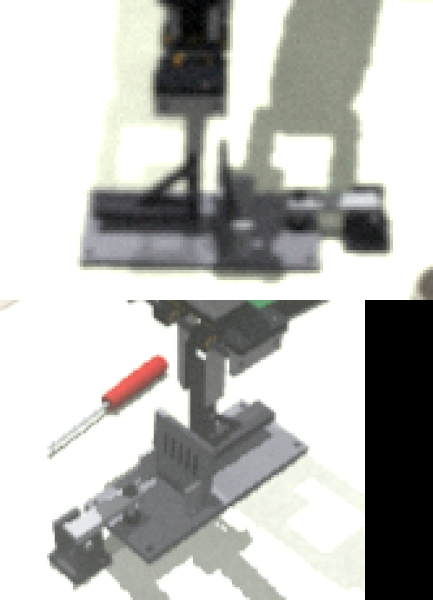

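The square hangs upright in front of the wall, centred on it (x 0.5855 against 0.585) with matching headings. I'll descend to about 1.5 mm above the plate and move in.

Call:
carry_out(moves=[{"dx": 0,"dy": 0,"dz": -0.6,"spin": 0,"grip": 1},{"dx": 0,"dy": 0,"dz": -1.2,"spin": 0,"grip": 1},{"dx": 0,"dy": 0,"dz": -1.65,"spin": 0,"grip": 1},{"dx": 0,"dy": 0.5,"dz": -1.65,"spin": 0,"grip": 1},{"dx": 0,"dy": 1,"dz": -1.65,"spin": 0,"grip": 1},{"dx": 0,"dy": 1.4,"dz": -1.65,"spin": 0,"grip": 1},{"dx": 0,"dy": 1.6,"dz": -1.65,"spin": 0,"grip": 1},{"dx": 0,"dy": 1.6,"dz": -1.65,"spin": 0,"grip": 1}])

```text
time: 10.55
ee_pos: [0.5868, 0.0765, 0.1143]
tcp_rot: [3.135, -0.005, 1.555]
wrist_force: [-0.0, -0.4, -3.6]
opening: 0.317
```

Call:
carry_out(moves=[{"dx": 0,"dy": 0.3,"dz": 0,"spin": 0,"grip": 1},{"dx": 0,"dy": 0.5,"dz": 0,"spin": 0,"grip": 1},{"dx": 0,"dy": 0.7,"dz": 0,"spin": 0,"grip": 1},{"dx": 0,"dy": 0.8,"dz": 0,"spin": 0,"grip": 1},{"dx": 0,"dy": 0.8,"dz": 0,"spin": 0,"grip": 1},{"dx": 0,"dy": 0.8,"dz": 0,"spin": 0,"grip": 1}])

```text
time: 11.15
ee_pos: [0.587, 0.0844, 0.1144]
tcp_rot: [3.134, -0.005, 1.555]
wrist_force: [0.1, -1.1, -3.0]
opening: 0.314
```

Call:
carry_out(moves=[{"dx": -0.1,"dy": 0.1,"dz": -0.15,"spin": 0,"grip": 1},{"dx": -0.1,"dy": 0.2,"dz": -0.2,"spin": 0,"grip": 1},{"dx": -0.1,"dy": 0.2,"dz": -0.2,"spin": 0,"grip": 1},{"dx": -0.1,"dy": 0.2,"dz": -0.2,"spin": 0,"grip": 1}])

```text
time: 11.55
ee_pos: [0.5861, 0.0857, 0.1125]
tcp_rot: [3.134, -0.003, 1.555]
wrist_force: [0.4, -4.9, -0.9]
opening: 0.313
```

Call:
carry_out(moves=[{"dx": 0,"dy": 0.1,"dz": 0,"spin": 0,"grip": 1},{"dx": 0,"dy": 0.2,"dz": 0,"spin": 0,"grip": 1},{"dx": 0,"dy": 0.2,"dz": 0,"spin": 0,"grip": 1},{"dx": 0,"dy": 0.2,"dz": 0,"spin": 0,"grip": 1}])

```text
time: 11.95
ee_pos: [0.5861, 0.0859, 0.1125]
tcp_rot: [3.134, -0.0, 1.555]
wrist_force: [0.4, -7.8, -2.7]
opening: 0.314
```

Contact: the wall stopped moving with about 8 N on it. Now I'll press down while keeping the push.

Call:
carry_out(moves=[{"dx": 0,"dy": 0.1,"dz": -0.1,"spin": 0,"grip": 1},{"dx": 0,"dy": 0.1,"dz": -0.2,"spin": 0,"grip": 1},{"dx": 0,"dy": 0.1,"dz": -0.3,"spin": 0,"grip": 1},{"dx": 0,"dy": 0.1,"dz": -0.3,"spin": 0,"grip": 1}])

```text
time: 12.35
ee_pos: [0.5863, 0.0858, 0.111]
tcp_rot: [3.134, 0.002, 1.555]
wrist_force: [-2.3, -6.5, 4.5]
opening: 0.314
```

Run:
```python
from h import *
s=manip.state(); print(s['time'],s['ee_pos'],s['tcp_rot'],s['wrist_force'],s['ft_torque'])
for n,f in(('wrist','w4'),('scene','s4'),('side','d4')):
    shot(n,f); P,p=cloud(n,f); Q=P.reshape(-1,3); c=p.reshape(-1,3)
    near=abs(Q[:,0]-.587)<.058
    def L(nm,m):
        q=Q[m&near]
        if len(q)>8: print(n,nm,len(q),q.min(0).round(4),q.max(0).round(4),q.mean(0).round(4),cv2.minAreaRect(q[:,:2].astype(np.float32)))
    L('wall',(Q[:,2]>.09)&(Q[:,2]<.103)&(Q[:,1]>.077)&(Q[:,1]<.12)&(abs(Q[:,0]-.587)>.018))
    m=(Q[:,2]>.021)&(Q[:,2]<.035)&(Q[:,1]>-.06)&(Q[:,1]<.04)&(c.mean(1)<70)&(abs(Q[:,0]-.587)<.012)
    L('foottop',m); q=Q[m]
    if len(q)>8: print('slope z/y',np.polyfit(q[:,1],q[:,2],1))
a=cv2.imread('pics/s4.png')[150:240,190:320]; b=cv2.imread('pics/d4.png')[130:245,185:325]
cv2.imwrite('pics/c4.png',cv2.convertScaleAbs(np.vstack([cv2.resize(a,(433,300),interpolation=3),cv2.copyMakeBorder(cv2.resize(b,(365,300),interpolation=3),0,0,0,68,0)]),alpha=1.6))
```

```text
12.35 [0.5863333  0.08581803 0.11100531] [3.13393742e+00 1.84153179e-03 1.55483605e+00] [-2.31736501 -6.49346045  4.45314941] [-1.17497526  0.50854899  0.04027983]
wrist wall 844 [0.5401 0.0888 0.0901] [0.6298 0.0981 0.0981] [0.5835 0.0941 0.0957] ((0.5849852561950684, 0.09337600320577621), (0.008028799667954445, 0.08967098593711853), 88.89585876464844)
wrist foottop 9 [0.5751 0.0047 0.0254] [0.5805 0.0061 0.0274] [0.5774 0.0054 0.0263] ((0.577821671962738, 0.005369413178414106), (0.00540744885802269, 0.0012088468065485358), 2.6487820148468018)
slope z/y [-0.16815428  0.02725593]
scene wall 17 [0.5443 0.0874 0.0922] [0.6309 0.1004 0.0999] [0.6036 0.0961 0.0971] ((0.5874508619308472, 0.0937931165099144), (0.011234717443585396, 0.08671744167804718), 87.64376068115234)
scene foottop 76 [ 0.5754 -0.0187  0.0217] [0.5989 0.0386 0.0346] [0.5888 0.0095 0.0278] ((0.5870107412338257, 0.010011935606598854), (0.02363506890833378, 0.05705927684903145), 0.6664911508560181)
slope z/y [0.03570488 0.02744401]
side wall 63 [0.5387 0.0833 0.0903] [0.629  0.1004 0.103 ] [0.5788 0.0945 0.0968] ((0.5838350057601929, 0.09120823442935944), (0.016460532322525978, 0.09029596298933029), 88.79086303710938)
side foottop 16 [ 0.5763 -0.0143  0.0242] [0.5964 0.0397 0.0333] [0.5827 0.0283 0.0287] ((0.5788872241973877, 0.015515614300966263), (0.056868307292461395, 0.01846935600042343), 68.4220962524414)
slope z/y [0.04081168 0.02757701]
```

View pics/c4.png

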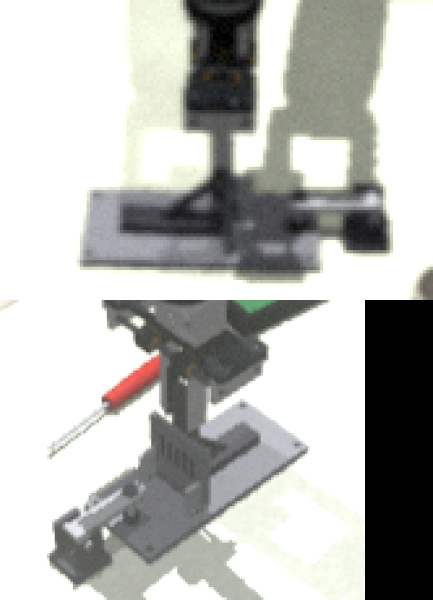

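The wall top moved 8.4 mm back and now looks upright, and the foot is down. I'll press more firmly on both, then check the tilt of the square.

Call:
carry_out(moves=[{"dx": 0,"dy": 0.15,"dz": -0.2,"spin": 0,"grip": 1},{"dx": 0,"dy": 0.2,"dz": -0.3,"spin": 0,"grip": 1},{"dx": 0,"dy": 0.2,"dz": -0.3,"spin": 0,"grip": 1},{"dx": 0,"dy": 0.2,"dz": -0.3,"spin": 0,"grip": 1},{"dx": 0,"dy": 0.2,"dz": -0.3,"spin": 0,"grip": 1}])

```text
time: 13.0
ee_pos: [0.5864, 0.0859, 0.111]
tcp_rot: [3.134, 0.005, 1.555]
wrist_force: [-5.7, -7.9, 12.1]
opening: 0.315
```

```bash
cat > chk.py <<'E'
from h import *
import sys
t=sys.argv[1]
s=manip.state(); print(s['time'],s['ee_pos'],s['tcp_rot'],s['wrist_force'],s['ft_torque'])
for n in('scene','side','wrist'):
    f=n+t; Q=[]
    for i in range(4):
        shot(n,f); P,p=cloud(n,f); Q.append(np.c_[P.reshape(-1,3),p.reshape(-1,3).mean(1)])
    Q=np.concatenate(Q); dx=abs(Q[:,0]-.586)
    def fit(nm,m,a,b):
        q=Q[m]
        if len(q)>30:
            for _ in range(3):
                k=np.polyfit(q[:,a],q[:,b],1); r=q[:,b]-np.polyval(k,q[:,a]); q=q[abs(r)<2*r.std()+1e-6]
            print(n,nm,len(q),k.round(4),'range',q[:,a].min().round(3),q[:,a].max().round(3))
    z,y=Q[:,2],Q[:,1]
    fit('foot z(y)',(z>.018)&(z<.034)&(y>-.05)&(y<.01)&(dx<.013)&(Q[:,3]<90),1,2)
    fit('plate z(y)',(z>.006)&(z<.018)&(y>-.05)&(y<.06)&(dx>.025)&(dx<.05),1,2)
    fit('wall y(z) x>',(z>.03)&(z<.092)&(y>.07)&(y<.105)&(dx>.022)&(dx<.042),2,1)
    q=Q[(z>.09)&(z<.103)&(y>.077)&(y<.12)&(dx>.018)&(dx<.05)]
    print(n,'walltop y',q[:,1].min().round(4),q[:,1].max().round(4),q[:,1].mean().round(4))
E
python3 chk.py 5
```

```text
13.0 [0.58642579 0.08592909 0.11099218] [3.13392273 0.00522671 1.55497103] [-5.685304   -7.86055976 12.07465499] [-1.44489692  1.28269224  0.08567499]
scene foot z(y) 158 [0.0226 0.0275] range -0.019 0.01
scene plate z(y) 957 [0.0094 0.0128] range -0.05 0.058
scene wall y(z) x> 157 [-0.1101  0.1056] range 0.03 0.092
scene walltop y 0.0806 0.1005 0.096
side foot z(y) 189 [0.0199 0.0286] range -0.018 0.01
side plate z(y) 1181 [-0.003   0.0137] range -0.05 0.06
side wall y(z) x> 480 [-0.0157  0.0981] range 0.03 0.092
side walltop y 0.0848 0.1007 0.0948
wrist foot z(y) 98 [1.4725 0.0201] range 0.003 0.005
wrist plate z(y) 945 [0.0006 0.0115] range -0.05 0.06
wrist wall y(z) x> 3092 [-0.0035  0.0974] range 0.03 0.092
wrist walltop y 0.0889 0.0982 0.0942
```

Wall slope from the wrist camera is −0.0035, so it is upright. The TCP height puts the underside at 11.9 mm against the plate's 12 mm. A sideways force of −5.7 N has built up in x, so I'll relieve that while holding both presses.

Call:
carry_out(moves=[{"dx": -0.1,"dy": 0.2,"dz": -0.2,"spin": 0,"grip": 1},{"dx": -0.15,"dy": 0.2,"dz": -0.25,"spin": 0,"grip": 1},{"dx": -0.15,"dy": 0.2,"dz": -0.25,"spin": 0,"grip": 1},{"dx": -0.15,"dy": 0.2,"dz": -0.25,"spin": 0,"grip": 1},{"dx": -0.15,"dy": 0.2,"dz": -0.25,"spin": 0,"grip": 1},{"dx": -0.15,"dy": 0.2,"dz": -0.25,"spin": 0,"grip": 1},{"dx": -0.15,"dy": 0.2,"dz": -0.25,"spin": 0,"grip": 1},{"dx": -0.15,"dy": 0.2,"dz": -0.25,"spin": 0,"grip": 1}])

```text
time: 14.4
ee_pos: [0.5862, 0.086, 0.111]
tcp_rot: [3.131, 0.009, 1.555]
wrist_force: [-1.2, -7.5, 7.5]
opening: 0.318
```

```bash
python3 chk.py 6
python3 - <<'E'
from h import *
s=manip.state(); print(s['time'],s['ee_pos'],s['tcp_rot'],s['wrist_force'],s['opening'])
P,p=cloud('scene','scene6'); Q=P.reshape(-1,3)
q=Q[(Q[:,2]>.03)&(Q[:,1]>.14)&(Q[:,1]<.27)&(abs(Q[:,0]-.587)<.05)]; print('clamp',q.min(0),q.max(0))
a=p[170:240,200:310,::-1]; b=cv2.imread('pics/side6.png')[150:240,205:315]
w=cv2.imread('pics/wrist6.png')[150:300,140:380]
cv2.imwrite('pics/c6.png',cv2.convertScaleAbs(np.hstack([np.vstack([cv2.resize(a,(400,255),interpolation=3),cv2.resize(b,(400,327),interpolation=3)]),cv2.copyMakeBorder(cv2.resize(w,(400,250),interpolation=3),0,332,0,0,0)]),alpha=1.6))
E
```

```text
14.4 [0.58622293 0.08602928 0.11098769] [3.13123975 0.00859563 1.55496905] [-1.19634777 -7.49101392  7.53856371] [-1.61037821  0.46965819  0.04008512]
scene foot z(y) 168 [-0.0102  0.028 ] range -0.018 0.01
scene plate z(y) 907 [-0.0037  0.0128] range -0.05 0.058
scene wall y(z) x> 141 [-0.0979  0.1052] range 0.03 0.09
scene walltop y 0.0806 0.1005 0.0958
side foot z(y) 180 [0.0025 0.029 ] range -0.019 0.01
side plate z(y) 1198 [-0.0003  0.0138] range -0.05 0.06
side wall y(z) x> 458 [-0.0005  0.097 ] range 0.03 0.091
side walltop y 0.087 0.1006 0.0949
wrist foot z(y) 110 [0.2741 0.0256] range 0.003 0.006
wrist plate z(y) 899 [-0.0004  0.0115] range -0.05 0.06
wrist wall y(z) x> 3140 [-0.0035  0.0973] range 0.03 0.092
wrist walltop y 0.0887 0.0982 0.0942
15.0 [0.58626054 0.08599327 0.11100946] [3.13119154 0.00860757 1.55495279] [-1.919464   -8.04803936  7.33783747] 0.31419486430811194
clamp [0.53841133 0.14004292 0.03073982] [0.62841044 0.25913686 0.51383074]
```

View pics/c6.png

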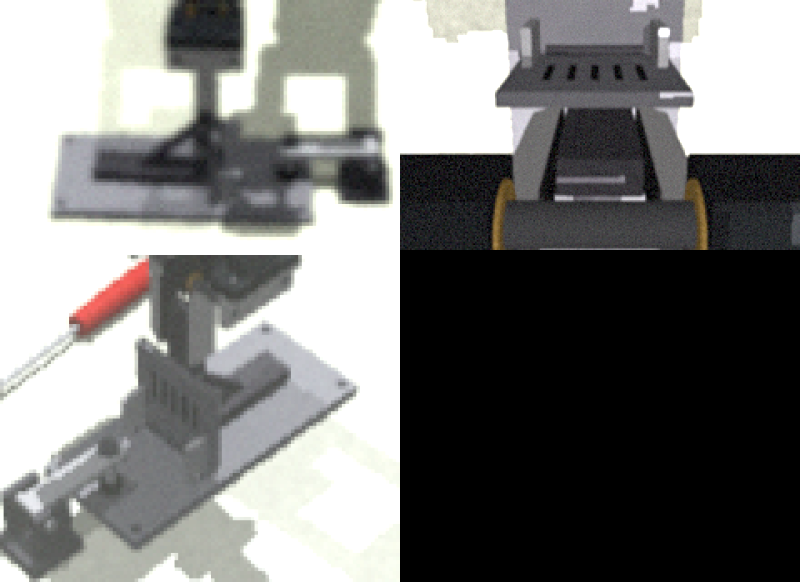

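All holds: wall flat on the brackets (slope about 0 in the wrist and side views), foot flat (slopes −0.01 and 0.003), clamp arm down. The tool has rolled about 0.7° sideways (pitch 0.0086 against −0.004 at the grasp). A light push towards −x should bring that back and also centre the square better.

Call:
carry_out(moves=[{"dx": -0.1,"dy": 0.2,"dz": -0.2,"spin": 0,"grip": 1},{"dx": -0.2,"dy": 0.2,"dz": -0.2,"spin": 0,"grip": 1},{"dx": -0.3,"dy": 0.2,"dz": -0.2,"spin": 0,"grip": 1},{"dx": -0.3,"dy": 0.2,"dz": -0.2,"spin": 0,"grip": 1},{"dx": -0.3,"dy": 0.2,"dz": -0.2,"spin": 0,"grip": 1}])

```text
time: 15.5
ee_pos: [0.5859, 0.0861, 0.1111]
tcp_rot: [3.125, 0.012, 1.555]
wrist_force: [1.7, -6.8, 1.8]
opening: 0.314
```

On reflection, with the tool at yaw 89° the "pitch" is a tilt in the world y-z plane. It has accumulated with each push: +0.016 rad since the grasp, so the square's toe may be lifted 1–2 mm. I'll undo it: reverse the side loads, back off a little onto the free plate, let the square stand flat, regrip, and press in again with fewer and lighter calls.

Call:
carry_out(moves=[{"dx": 0.2,"dy": -0.3,"dz": -0.3,"spin": 0,"grip": 1},{"dx": 0.4,"dy": -0.8,"dz": -0.3,"spin": 0,"grip": 1},{"dx": 0.5,"dy": -1.3,"dz": -0.3,"spin": 0,"grip": 1},{"dx": 0.5,"dy": -1.8,"dz": -0.3,"spin": 0,"grip": 1},{"dx": 0.5,"dy": -2.2,"dz": -0.3,"spin": 0,"grip": 1},{"dx": 0.5,"dy": -2.2,"dz": -0.3,"spin": 0,"grip": 1}])

```text
time: 16.1
ee_pos: [0.5928, 0.0677, 0.1111]
tcp_rot: [3.121, 0.004, 1.554]
wrist_force: [-0.5, 3.7, 7.5]
opening: 0.312
```

Call:
carry_out(moves=[{"dx": 0,"dy": 0,"dz": 0,"spin": 0,"grip": 1},{"dx": 0,"dy": 0,"dz": 0,"spin": 0,"grip": 0},{"dx": 0,"dy": 0,"dz": 0,"spin": 0,"grip": -0.6},{"dx": 0,"dy": 0,"dz": 0,"spin": 0,"grip": -0.6},{"dx": 0,"dy": 0,"dz": 0,"spin": 0,"grip": -0.6},{"dx": 0,"dy": 0,"dz": 0,"spin": 0,"grip": -0.6},{"dx": 0,"dy": 0,"dz": 0,"spin": 0,"grip": -0.6},{"dx": 0,"dy": 0,"dz": 0,"spin": 0,"grip": -0.6}])

```text
time: 16.9
ee_pos: [0.5928, 0.0677, 0.111]
tcp_rot: [3.121, 0.004, 1.553]
wrist_force: [-0.1, 0.1, 0.2]
opening: 0.801
```

Call:
carry_out(moves=[{"dx": 0,"dy": 0,"dz": 1,"spin": 0,"grip": -0.6},{"dx": 0,"dy": 0,"dz": 4,"spin": 0,"grip": -0.6},{"dx": 0,"dy": -1,"dz": 8,"spin": 0,"grip": -0.6},{"dx": 0,"dy": -3,"dz": 11,"spin": 0,"grip": -0.6},{"dx": 0,"dy": -5,"dz": 12,"spin": 0,"grip": -0.6},{"dx": 0,"dy": -5,"dz": 12,"spin": 0,"grip": -0.6},{"dx": 0,"dy": -5,"dz": 12,"spin": 0,"grip": -0.6}])

```text
time: 17.6
ee_pos: [0.5927, 0.0178, 0.2313]
tcp_rot: [3.12, 0.004, 1.553]
wrist_force: [-0.1, 0.3, -0.4]
opening: 0.799
```

```bash
cat > loc.py <<'E'
from h import *
import sys
f='w'+sys.argv[1]
s=manip.state(); print(s['time'],s['ee_pos'],s['tcp_rot'],s['wrist_force'],s['opening'])
shot('wrist',f); P,p=cloud('wrist',f); Q=P.reshape(-1,3); c=p.reshape(-1,3).mean(1); m=(abs(Q[:,0]-.59)<.04)&(abs(Q[:,1]-.06)<.05)
q=Q[m&(Q[:,2]>.145)&(Q[:,2]<.157)]
if len(q)>5: print('legtop',len(q),q.mean(0),cv2.minAreaRect(q[:,:2].astype(np.float32)))
q=Q[m&(Q[:,2]>.09)&(Q[:,2]<.1)&(Q[:,1]>.075)]
if len(q)>5: print('wall',len(q),q.mean(0),cv2.minAreaRect(q[:,:2].astype(np.float32)))
cv2.imwrite('pics/'+f+'b.png',cv2.convertScaleAbs(p[:,:,::-1],alpha=1.6))
E
python3 loc.py 7
```

```text
17.6 [0.59273276 0.01780295 0.23128498] [3.12024002 0.00355185 1.55255337] [-0.08043351  0.34507682 -0.36891794] 0.7992182055129956
legtop 469 [0.59588229 0.06678932 0.15140075] ((0.5961740612983704, 0.06666245311498642), (0.01333669200539589, 0.029499931260943413), 88.4386215209961)
wall 561 [0.58975339 0.08461602 0.09636953] ((0.5899759531021118, 0.08457684516906738), (0.007742352318018675, 0.07994665205478668), 88.90506744384766)
```

View pics/w7b.png

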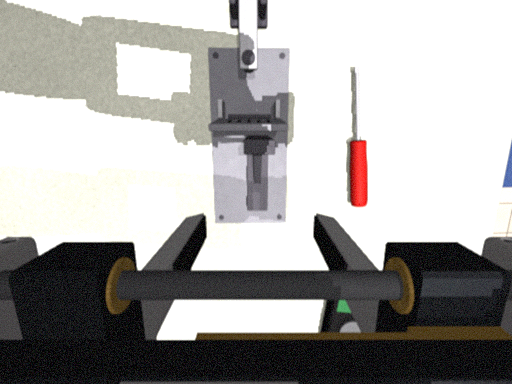

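The square stands on its own at (0.596, 0.067), yaw −1.5°. The view shows the leg top at (257,145), the wall at (248,125), and the clamp down at (248,55). The tool tilt (roll 3.120) comes from joint compliance under the downward press. I'll test whether readings taken in mid-motion bring it back.

Call:
carry_out(moves=[{"dx": 0,"dy": 0,"dz": 4,"spin": 0,"grip": -0.6}])

```text
time: 17.75
ee_pos: [0.587, 0.0197, 0.2622]
tcp_rot: [3.139, 0.001, 1.554]
wrist_force: [0.2, 0.4, -0.5]
opening: 0.797
```

Call:
carry_out(moves=[{"dx": 0,"dy": 0,"dz": 4,"spin": 0,"grip": -0.6}])

```text
time: 17.85
ee_pos: [0.5855, 0.0209, 0.3005]
tcp_rot: [-3.138, 0.0, 1.555]
wrist_force: [0.5, -0.7, 0.9]
opening: 0.797
```

Call:
carry_out(moves=[{"dx": -4,"dy": 0,"dz": 0,"spin": 0,"grip": -0.6}])

```text
time: 17.95
ee_pos: [0.5501, 0.0213, 0.3044]
tcp_rot: [3.136, 0.001, 1.556]
wrist_force: [-0.4, -1.0, 0.8]
opening: 0.8
```

Call:
carry_out(moves=[{"dx": 4,"dy": 0,"dz": 0,"spin": 0,"grip": -0.6}])

```text
time: 18.05
ee_pos: [0.5698, 0.0251, 0.2934]
tcp_rot: [-3.115, -0.003, 1.559]
wrist_force: [-0.8, 0.2, -3.1]
opening: 0.799
```

Call:
carry_out(moves=[{"dx": 0,"dy": 0,"dz": -4,"spin": 0,"grip": -0.6}])

```text
time: 18.15
ee_pos: [0.5758, 0.0254, 0.2616]
tcp_rot: [-3.128, -0.002, 1.559]
wrist_force: [1.2, -0.9, 0.4]
opening: 0.801
```

Call:
carry_out(moves=[{"dx": 0,"dy": 0,"dz": 0,"spin": 0,"grip": -0.6},{"dx": 0,"dy": 0,"dz": 0,"spin": 0,"grip": -0.6},{"dx": 0,"dy": 0,"dz": 0,"spin": 0,"grip": -0.6}])

```text
time: 18.45
ee_pos: [0.5782, 0.0256, 0.2646]
tcp_rot: [-3.133, -0.002, 1.56]
wrist_force: [1.1, -0.3, 0.5]
opening: 0.801
```

Tilt is down to about −0.009/−0.002 rad, which is a useful pre-compensation for the press. Now I'll regrip the freely standing square.

Call:
carry_out(moves=[{"dx": 1,"dy": 2.5,"dz": -2,"spin": -0.5,"grip": -0.6},{"dx": 1.6,"dy": 4.1,"dz": -4,"spin": -0.5,"grip": -0.6},{"dx": 1.6,"dy": 4.1,"dz": -7,"spin": -0.5,"grip": -0.6},{"dx": 1.6,"dy": 4.1,"dz": -10,"spin": -0.5,"grip": -0.6},{"dx": 1.6,"dy": 4.1,"dz": -13,"spin": -0.5,"grip": -0.6},{"dx": 1.6,"dy": 4.1,"dz": -15.3,"spin": -0.5,"grip": -0.6},{"dx": 1.6,"dy": 4.1,"dz": -15.3,"spin": -0.5,"grip": -0.6},{"dx": 1.6,"dy": 4.1,"dz": -15.3,"spin": -0.5,"grip": -0.6}])

```text
time: 19.25
ee_pos: [0.5968, 0.0666, 0.1141]
tcp_rot: [-3.137, -0.002, 1.551]
wrist_force: [-0.5, -0.6, 0.6]
opening: 0.802
```

Call:
carry_out(moves=[{"dx": 0,"dy": 0,"dz": 0,"spin": 0,"grip": 1},{"dx": 0,"dy": 0,"dz": 0,"spin": 0,"grip": 1},{"dx": 0,"dy": 0,"dz": 0,"spin": 0,"grip": 1},{"dx": 0,"dy": 0,"dz": 0,"spin": 0,"grip": 1},{"dx": 0,"dy": 0,"dz": 0,"spin": 0,"grip": 1},{"dx": 0,"dy": 0,"dz": 0,"spin": 0,"grip": 1},{"dx": 0,"dy": 0,"dz": 0,"spin": 0,"grip": 1},{"dx": 0,"dy": 0,"dz": 0,"spin": 0,"grip": 1}], grip_force=15)

```text
time: 20.05
ee_pos: [0.5964, 0.0665, 0.114]
tcp_rot: [-3.136, -0.002, 1.551]
wrist_force: [-1.5, 0.8, 1.0]
opening: 0.318
```

Call:
carry_out(moves=[{"dx": 0,"dy": 0,"dz": 0,"spin": 0,"grip": 1},{"dx": 0,"dy": 0,"dz": 0,"spin": 0,"grip": 1},{"dx": 0,"dy": 0,"dz": 0,"spin": 0,"grip": 1}], grip_force=50)

```text
time: 20.35
ee_pos: [0.5964, 0.0666, 0.114]
tcp_rot: [-3.136, -0.002, 1.551]
wrist_force: [-0.8, 0.2, 1.0]
opening: 0.312
```

Call:
carry_out(moves=[{"dx": 0,"dy": 0,"dz": 0.2,"spin": 0,"grip": 1},{"dx": -0.5,"dy": 0.2,"dz": 0.25,"spin": 0,"grip": 1},{"dx": -1.0,"dy": 0.4,"dz": 0.25,"spin": 0,"grip": 1},{"dx": -1.1,"dy": 0.8,"dz": 0.25,"spin": 0,"grip": 1},{"dx": -1.1,"dy": 0.9,"dz": 0.25,"spin": 0,"grip": 1},{"dx": -1.1,"dy": 0.9,"dz": 0.25,"spin": 0,"grip": 1},{"dx": -1.1,"dy": 0.9,"dz": 0.25,"spin": 0,"grip": 1}])

```text
time: 21.05
ee_pos: [0.5855, 0.0756, 0.1164]
tcp_rot: [-3.136, -0.001, 1.551]
wrist_force: [-0.9, 0.6, -2.8]
opening: 0.316
```

Call:
carry_out(moves=[{"dx": 0,"dy": 0.4,"dz": -0.1,"spin": 0,"grip": 1},{"dx": 0,"dy": 0.8,"dz": -0.1,"spin": 0,"grip": 1},{"dx": 0,"dy": 1.05,"dz": -0.1,"spin": 0,"grip": 1},{"dx": 0,"dy": 1.05,"dz": -0.1,"spin": 0,"grip": 1},{"dx": 0,"dy": 1.05,"dz": -0.25,"spin": 0,"grip": 1},{"dx": 0,"dy": 1.05,"dz": -0.35,"spin": 0,"grip": 1},{"dx": 0,"dy": 1.05,"dz": -0.42,"spin": 0,"grip": 1},{"dx": 0,"dy": 1.05,"dz": -0.42,"spin": 0,"grip": 1}])

```text
time: 21.85
ee_pos: [0.5864, 0.0825, 0.1139]
tcp_rot: [-3.138, 0.006, 1.552]
wrist_force: [-1.2, -9.2, 2.8]
opening: 0.316
```

```bash
python3 chk.py 8 | grep -v 'wrist foot\|scene wall y'
```

```text
21.85 [0.58644285 0.08252419 0.11394577] [-3.13815353  0.00558715  1.55185946] [-1.23538743 -9.19318517  2.84500554] [-2.03979424  0.42570935  0.08095329]
scene foot z(y) 159 [0.0022 0.0273] range -0.019 0.01
scene plate z(y) 938 [0.0016 0.0129] range -0.05 0.058
scene walltop y 0.0806 0.1005 0.0961
side foot z(y) 196 [0.0123 0.0283] range -0.02 0.01
side plate z(y) 1232 [0.0002 0.0137] range -0.05 0.06
side wall y(z) x> 480 [-0.0128  0.0978] range 0.031 0.092
side walltop y 0.0869 0.1008 0.0949
wrist plate z(y) 1194 [-0.0005  0.0114] range -0.05 0.06
wrist wall y(z) x> 2863 [-0.0054  0.0975] range 0.03 0.092
wrist walltop y 0.0882 0.0982 0.0938
```

Wall is about 0.4 mm shy of its earlier position and the push acts lower (a heel contact), with little downward load. Next I'll press down more.

Call:
carry_out(moves=[{"dx": 0,"dy": 0.15,"dz": -0.15,"spin": 0,"grip": 1},{"dx": 0,"dy": 0.15,"dz": -0.3,"spin": 0,"grip": 1},{"dx": 0,"dy": 0.15,"dz": -0.4,"spin": 0,"grip": 1},{"dx": 0,"dy": 0.15,"dz": -0.4,"spin": 0,"grip": 1},{"dx": 0,"dy": 0.15,"dz": -0.4,"spin": 0,"grip": 1},{"dx": 0,"dy": 0.15,"dz": -0.4,"spin": 0,"grip": 1}])

```text
time: 23.05
ee_pos: [0.5866, 0.0824, 0.1139]
tcp_rot: [-3.138, 0.009, 1.552]
wrist_force: [-6.7, -6.4, 13.6]
opening: 0.32
```

```bash
python3 chk.py 9 | grep -v 'wrist foot\|scene wall y'
```

```text
23.05 [0.58658794 0.08237032 0.11387669] [-3.13820222  0.00910935  1.55224446] [-6.66276237 -6.42019364 13.59248522] [-0.98989055  1.76855374  0.1115857 ]
scene foot z(y) 163 [0.0058 0.0276] range -0.018 0.01
scene plate z(y) 924 [0.0018 0.013 ] range -0.05 0.058
scene walltop y 0.0841 0.1005 0.0965
side foot z(y) 192 [-0.0232  0.0282] range -0.02 0.01
side plate z(y) 1219 [0.0014 0.0136] range -0.05 0.06
side wall y(z) x> 473 [-0.0145  0.0981] range 0.03 0.092
side walltop y 0.0839 0.1011 0.0949
wrist plate z(y) 1274 [-0.0004  0.0115] range -0.05 0.06
wrist wall y(z) x> 2832 [-0.005   0.0975] range 0.031 0.092
wrist walltop y 0.0881 0.0982 0.0938
```

Run:
```python
from h import *
s=manip.state(); print(s['time'],s['ee_pos'],s['tcp_rot'],s['wrist_force'],s['ft_torque'],s['opening'])
a=cv2.imread('pics/scene9.png')[165:240,200:310]; b=cv2.imread('pics/side9.png')[150:240,205:315]
cv2.imwrite('pics/c9.png',cv2.convertScaleAbs(np.hstack([cv2.resize(a,(400,300),interpolation=3),cv2.resize(b,(367,300),interpolation=3)]),alpha=1.7))
```

```text
23.65 [0.58658759 0.08237624 0.11384946] [-3.1382305   0.00910111  1.55225426] [-6.95933576 -5.94999924 14.22747975] [-0.99006411  1.74667218  0.18204253] 0.3152291094491907
```

View pics/c9.png

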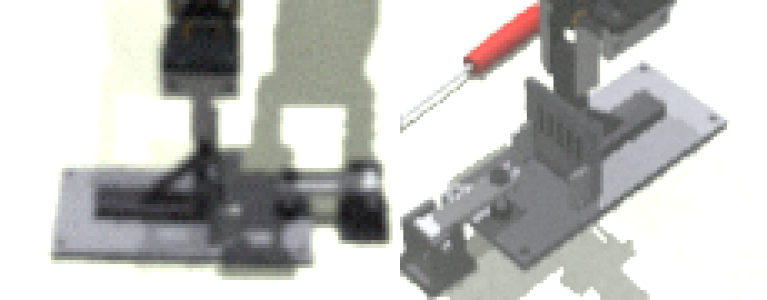

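The pose has been steady for 0.6 s: wall upright, foot on the plate at (150,205), clamp down at (330,185), other objects untouched. Handing in.

```bash
python3 -c "
from plant import manip
print(manip.sign_off())"
```

```text
the job is handed in; nothing more can be done
None
```

I swung the clamp fully down, then set the square in the corner and handed in at about 23.7 s with the arm still gripping it and pressing both ways. No verdict was reported.

**Regrip:** After the first placing, pressing had tilted the tool by about 1°. I backed the square onto the free plate, released it so it stood flat, and regripped it. I then pressed it in again more lightly.

**Last checks:**
- **Clamp:** The arm stopped at 56 mm under 12 N, as it should when fully down, and the last picture shows it still down.
- **Wall:** It looked upright, with a slope of −0.005 rad in the wrist view and its top unmoved in the two fixed cameras.
- **Square height:** The tool height matched the free-standing height to within 0.2 mm.
- **Push:** About 6 N against the wall and 14 N downwards, with the pose steady for 0.6 s.
- **Other objects:** I moved none of them; I did not measure their positions afterwards.

**Disagreements and limits:**
- The side camera gave a wall slope of −0.014. The scene camera's slope was unusable because the view was blocked.
- Foot-slope readings scattered between +0.006 and −0.023, so flatness rests mainly on tool height and contact forces. I estimate a remaining tilt of about 0.2°.
- The wrist camera put the wall top 0.4 mm short of its earlier position, but the fixed cameras did not.
- A sideways load of about 7 N remained.
- The square sits about 1.5 mm off the wall's centre line.

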